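# Dispense one furniture glide and nudge it onto the green spot

## Robot

A 6-joint arm with a two-finger parallel gripper is mounted at the origin on the work surface. World frame = base frame: x ahead of the robot, y to its left, z up, the work surface at z = 0. Lengths are in mm, angles in rad, forces in N, time in s.
With the tool pointing down it reaches from about 275 to 750 mm from the base axis. Payload 10.2 kg.
Tool frame: the origin (TCP) lies on the centre line of the jaws, within the pads' length; the fingertips stand 17 mm ahead of it and the grasp point (between the pads) lies 2 mm behind it; z points along the fingers, y is the line along which they close (so a half turn about z gives the same grasp; the last joint's range is limited). The gripper opens to 85 mm and grips with 20 to 120 N. Pads are 22 mm wide; open, the fingers measure 114 mm over their backs; the gripper's body (76 mm by 85 mm) begins 54 mm behind the grasp point. The pads swing forward as they close: fully open they stand 13 mm farther back than shut.
Start: joints at [-1.33, 0.313, 1.498, -0, 1.331, -0.223], TCP at [234.848, -469.551, 248.294] pointing down, gripper open.
Joint ranges: [-2.94, 2.94], [-0.97, 2.17], [0.19, 2.56], [-1.23, 4.37], [0.02, 3.11], [-2.88, 2.88]. Speed limits (rad/s): [2.39, 2.39, 3.01, 3.14, 3.14, 3.14].

## Interface

Orientations are given as a unit quaternion [w, x, y, z].
In Python, from rig import ctrl gives the robot as it stands. The module is installed in compiled form; this text tells all that it offers.
- The arm moves only by the shell command python3 -m jog 'ROWS' [FORCE]. ROWS is JSON, a list of rows, each an object with "delta_pos": the shift along the world's x, y, z in mm, a list of three; "angular": the turn, a rotation vector about the world's x, y, z in rad, a list of three; "fingers": the opening, from 0 (shut) to 1 (fully open). In form: [{"delta_pos": [tx, ty, tz], "angular": [rx, ry, rz], "fingers": fingers}, ...]. A call has 1 to 10 rows; each row is the pose to reach, as a shift and turn from the pose commanded when the call began; what a row does not reach only later rows make up. A row lasts 1/8 s, in which the tool goes at most 62.5 mm and 10.7 degrees, less where a joint would pass 70% of its speed; a pose out of reach is approached as far as the arm can. A call with a gripper value outside its range is refused whole. The fingers move at their own pace and stop on an object; FORCE is the grip in N (left out, the last holds). Time passes only in rows, so rows that repeat a pose let the fingers close. It gives the time, the measured TCP pose, the force, the opening and the grip force at its end, in the units of the state.
- ctrl.sense(): the state, without advancing time (a new reading comes with each control period).
- ctrl.capture(name): name is "side" or "top"; returns a dict with "pixels" (420x560x3 uint8, blue, green, red), "fx", "fy", "cx", "cy" (pixels), "R" (3x3) and "t" (3): a world point X has camera coordinates R X + t. Camera axes: x right, y down, z forward; pixel columns grow to the right and rows downward; lengths in mm; the calibration is good to about 2 mm. A picture is of the moment at which its call begins. There is no depth.
- ctrl.finish_job(): hands the job in; it is judged then, once.
The state is a dict: "time_s": time; "joints": joint angles; "dq": joint speeds; "tau": joint torques, N m; "eef_pos": TCP position; "ee_rot": TCP orientation; "force": force on the tool from outside, world axes, zero at the start; "wrist_torque": the same for the moment, N m; "grip_width": opening from 0.0 (shut) to 1.0 (fully open); "grip_force": force on a finger pad.
Only numpy, scipy, OpenCV 4.12 (cv2) and the standard library are available. Lean on these libraries where they do the work, as an engineer would, in place of code of your own. Each camera call takes 0.05 s, during which the arm holds its last target. There are 200 camera calls.

## Task

Press the red plunger of the glide feeder all the way down once and let it come back up, so that a single white glide slides out onto the bench. Then push that glide along the bench with the fingers, without picking it up, until the whole of it lies flat on the green spot; leave the other glides in the feeder and the other things on the bench where they are.

Things in the scene. Friction and masses are not known exactly. Their poses are not given: they have to be found in the camera images.
- feeder: Blue feeder fixed to the bench, no floor: glides slide on the bench. Origin on the bench under the magazine's centre; x axis from outlet back to plunger, glides leave along -x. Clear magazine 47 x 47 mm, 48 mm high, open top; 13 mm high outlet slot in its -x face (x = -21.5 mm). Blue tower behind, x 23 to 88 mm, 47 mm wide, 34 mm high; 4 mm high flanges at x 0 to 88 mm, out to y = +-38 mm.
- plunger_top (a point): Centre of the top face of the red plunger head (disc of 36 mm diameter, 10 mm thick), 56 mm behind the feeder's origin along its x axis; 70 mm above the bench at rest. It moves straight down.
- plunger (a joint): How far the plunger is pressed: 0 at rest (up), 0.024 m at its hard stop. A spring (1.5 N to start, 4.5 N at the stop), damping and the stack's drag make it 5 to 6 N in all for a slow press; it comes back up by itself. It drives a pusher 2.5 times as far under the stack, which pushes out the lowest glide; a second press would push out another.
- outlet (a point): Point on the bench 58 mm in front of the feeder's origin (its -x direction), where the centre of a pushed-out glide comes to lie after a slow press; after a quick press it slides some way further.
- glide0_center (a point): Centre of the lowest glide in the magazine at the start, the one that is to come out: white plastic disc, 36 mm diameter, 10 mm thick, 11 to 18 g, lying flat; its centre is 5 mm above the bench.
- glide0: The same disc; origin at the centre of its underside, z axis along the disc's axis.
- glide1_center (a point): Same as glide0, one place higher in the stack; stays in the magazine and drops 10 mm when the one below has left and the pusher is back.
- glide2_center (a point): Same as glide0, one place higher in the stack; stays in the magazine and drops 10 mm when the one below has left and the pusher is back.
- glide3_center (a point): Same as glide0, one place higher in the stack; stays in the magazine and drops 10 mm when the one below has left and the pusher is back.
- green_spot: Green round spot painted flat on the bench, 80 mm diameter, nothing to bump against; origin at its centre. It lies left or right of the feeder's outlet.
- orange_spot: Orange round spot, same size, on the other side; not used.
- screwdriver: Bystander: screwdriver lying on the bench, 190 mm long, under 40 mm high; origin at its underside about mid-length, x axis towards the tip. Leave alone.
- ply_foot: Bystander: plywood foot lying flat, about 196 mm long along x, 45 to 56 mm wide, 18 mm high; origin under its middle. Leave alone.
- wax_tin: Bystander: small round amber jar with a black cap, 60 mm diameter, 45 mm high, origin under its centre. Leave alone.
There are look-alikes about, which are no part of the job. There is more than one size of the feeder; the job needs the smallest. What is shaped like the part that bears glide3_center but black or purple is not meant.

How it is judged:
By the outcome, as a careful person would: the job done as asked, in the order asked, and still so for the second after the job is handed in, with the robot touching nothing.
It also fails if it takes over 64 s, if anything falls off the work surface, if the arm or the gripper's body presses on something with over 40 N, if the wrist force passes 120 N, or if a joint passes its speed limit or range.

## Working session

There is one attempt and no reset: what is moved stays moved. The work goes in short steps, Python scripts to look and compute and a shell command to move; the robot and the scene stay as the last step left them, time stands still between calls to the robot, and variables do not carry over. Pictures are saved under pics/ and viewed, at most 10 in all, crops included, and the job is handed in when it is done.

```bash
mkdir -p pics; cat > h.py <<'E'
import numpy as np, cv2, json
from rig import ctrl
def cap(n,f):
    c=ctrl.capture(n); cv2.imwrite(f'pics/{f}.png',c['pixels'])
    np.savez(f'pics/{f}.npz',**{k:np.array(v) for k,v in c.items()}); return c
def ld(f): return dict(np.load(f'pics/{f}.npz'))
def ray(c,u,v,z):
    R,t=np.array(c['R']),np.array(c['t']); o=-R.T@t
    d=R.T@np.array([(u-c['cx'])/c['fx'],(v-c['cy'])/c['fy'],1]); return o+d*(z-o[2])/d[2]
def proj(c,X):
    p=np.array(c['R'])@np.array(X,float)+c['t']; return float(c['fx']*p[0]/p[2]+c['cx']),float(c['fy']*p[1]/p[2]+c['cy'])
E
python3 - <<'E'
from h import *
for n in('top','side'):
    c=cap(n,n+'0'); print(n,-np.array(c['R']).T@np.array(c['t']),c['fx'])
s=ctrl.sense();print(s['eef_pos'],s['ee_rot'],s['time_s'],s['force'])
E
```

```text
top [ 456.31837753   -8.25100644 1235.28715092] 430.76559999247667
side [346.74212785 886.31760358 827.56695426] 533.4992209203541
[ 234.78792614 -469.32732319  247.80231115] [-5.78469121e-04  9.73232480e-01  2.29822115e-01 -9.73705263e-06] 0.1 [-0.21508022  0.9798148   0.05439301]
```

View pics/top0.png

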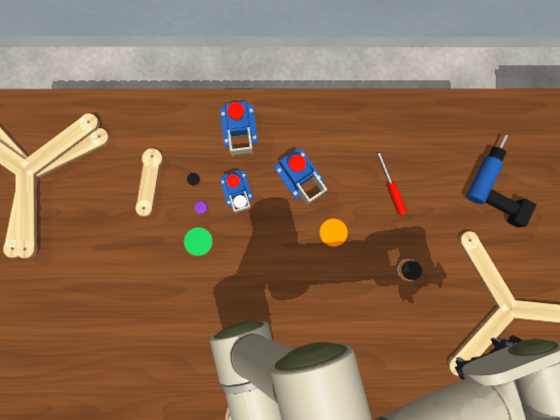

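View pics/side0.png

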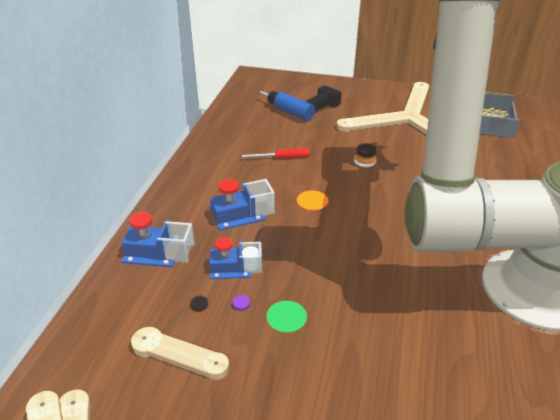

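The smallest feeder is at about (237,190) in the top view, with white glides. The green spot is at (198,241), and the purple and black discs are at (200,208) and (194,179). I'll enlarge both views.

```bash
python3 - <<'E'
from h import *
a=cv2.imread('pics/top0.png')[160:260,180:260]; b=cv2.imread('pics/side0.png')[230:340,180:310]
a=cv2.resize(a,None,fx=6,fy=6,interpolation=cv2.INTER_CUBIC)
b=cv2.resize(b,None,fx=5,fy=5,interpolation=cv2.INTER_CUBIC)
cv2.imwrite('pics/a.png',a);cv2.imwrite('pics/b.png',b)
def blob(f,x0,y0,x1,y1,fn):
    im=cv2.imread(f'pics/{f}.png')[y0:y1,x0:x1].astype(int); m=fn(im[...,0],im[...,1],im[...,2]); v,u=np.nonzero(m)
    return u.mean()+x0,v.mean()+y0,len(u)
T,S=ld('top0'),ld('side0')
red=lambda b,g,r:(r>150)&(g<80)&(b<80)
gre=lambda b,g,r:(g>150)&(r<100)&(b<140)
whi=lambda b,g,r:(g>190)&(r>190)&(b>190)
pur=lambda b,g,r:(b>130)&(g<90)&(r>60)&(r<190)
for n,fn,z,bt,bs in(('red',red,70,(220,168,245,190),(205,235,240,252)),('green',gre,0,(175,220,220,262),(255,290,320,340)),('glide3',whi,40,(228,190,252,214),None),('purple',pur,10,(190,198,210,218),(228,292,254,312))):
    for c,f,bx in((T,'top0',bt),(S,'side0',bs)):
        if bx:
            u,v,k=blob(f,*bx,fn); print(n,f,round(u,1),round(v,1),k,ray(c,u,v,z).round(1))
E
```

```text
red top0 232.8 180.4 122 [659.6  93.8  70. ]
red side0 223.2 244.0 176 [657.9 100.1  70. ]
green top0 197.7 241.1 627 [497.1 199.4   0. ]
green side0 286.2 316.0 937 [496.9 201.4   0. ]
glide3 top0 239.7 201.7 155 [604.5  77.1  40. ]
purple top0 200.3 207.1 124 [593.4 191.2  10. ]
purple side0 240.9 306.3 56 [589.1 207.   10. ]
```

View pics/a.png

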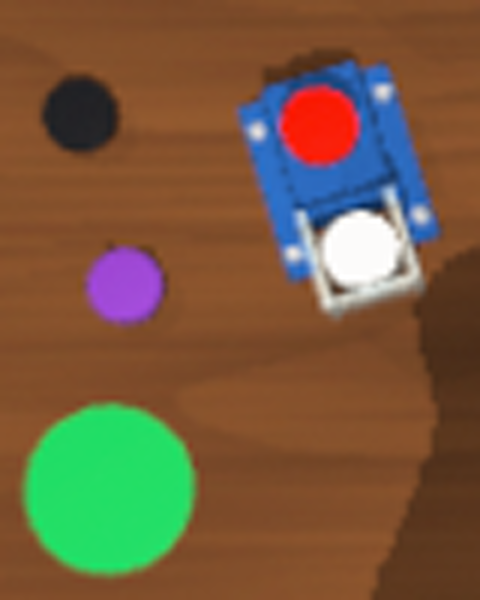

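View pics/b.png

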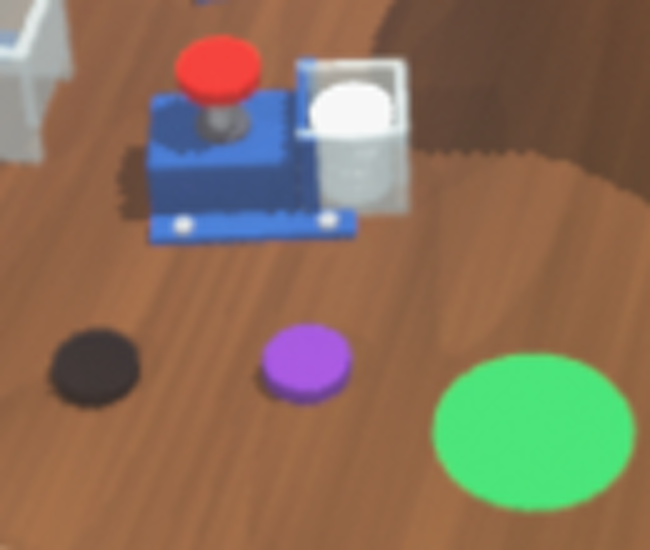

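The top view shows the red plunger at about (233,180) and the top glide at (240,202). Nothing stands between the outlet and the green spot. I estimate the following positions:

| Item | Position (mm) |
|---|---|
| Feeder origin | (605.5, 78) |
| Feeder x axis | (0.951, 0.305) |
| Outlet | (550, 60) |
| Green spot | (497, 200) |

I'll move above the plunger with the fingers shut, yawing 1.47 rad.

```bash
python3 -m jog '[{"delta_pos":[42,56,0],"angular":[0,0,0.15],"fingers":0},{"delta_pos":[80,110,0],"angular":[0,0,0.3],"fingers":0},{"delta_pos":[120,160,0],"angular":[0,0,0.45],"fingers":0},{"delta_pos":[160,213,0],"angular":[0,0,0.6],"fingers":0},{"delta_pos":[200,266,0],"angular":[0,0,0.75],"fingers":0},{"delta_pos":[240,320,0],"angular":[0,0,0.9],"fingers":0},{"delta_pos":[280,373,0],"angular":[0,0,1.05],"fingers":0},{"delta_pos":[320,426,0],"angular":[0,0,1.2],"fingers":0},{"delta_pos":[350,466,0],"angular":[0,0,1.3],"fingers":0},{"delta_pos":[370,493,0],"angular":[0,0,1.4],"fingers":0}]' 40
```

```text
time_s: 1.35
eef_pos: [605.7, 25.6, 247.8]
ee_rot: [-0.0, 0.595, 0.804, -0.0]
force: [0.6, -0.9, 0.5]
grip_width: 0.002
grip_force: 0.0
```

```bash
python3 -m jog '[{"delta_pos":[30,40,0],"angular":[0,0,0.07],"fingers":0},{"delta_pos":[54,72,-20],"angular":[0,0,0.07],"fingers":0},{"delta_pos":[54,72,-70],"angular":[0,0,0.07],"fingers":0},{"delta_pos":[54,72,-120],"angular":[0,0,0.07],"fingers":0},{"delta_pos":[54,72,-148],"angular":[0,0,0.07],"fingers":0},{"delta_pos":[54,72,-148],"angular":[0,0,0.07],"fingers":0},{"delta_pos":[54,72,-148],"angular":[0,0,0.07],"fingers":0}]'
python3 - <<'E'
from h import *
a=cap('top','t1')['pixels'][140:240,180:290]; b=cap('side','s1')['pixels'][200:290,170:290]
a=cv2.resize(a,(440,400));b=cv2.resize(b,(360,400)) if 0 else cv2.resize(b,(360,270))
p=np.zeros((400,800,3),np.uint8);p[:,:440]=a;p[:270,440:]=b;cv2.imwrite('pics/c1.png',p)
s=ctrl.sense();print(s['eef_pos'],s['ee_rot'],s['force'])
E
```

```text
time_s: 2.22
eef_pos: [659.5, 95.4, 101.9]
ee_rot: [0.001, 0.568, 0.823, 0.001]
force: [0.3, -0.3, -0.1]
grip_width: 0.001
grip_force: 0.0
[659.56949376  95.404217   102.10701623] [1.18553664e-03 5.67875264e-01 8.23113421e-01 7.59106217e-04] [0.40469926 0.21541795 1.01626889]
```

View pics/c1.png

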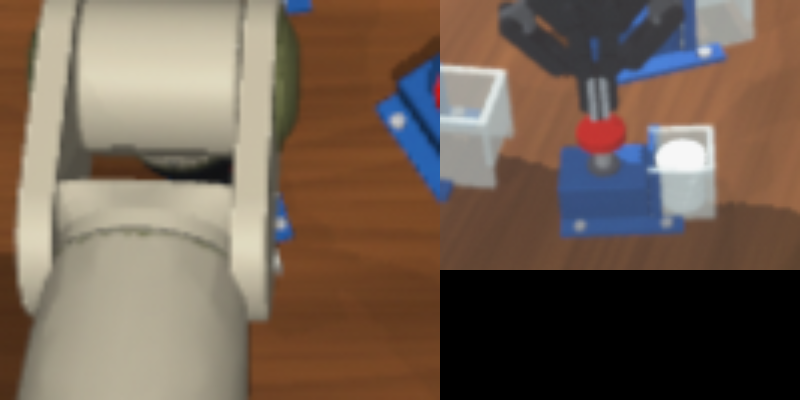

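The side crop shows the shut fingers centred over the red head at crop pixel (600,115). I'll press slowly.

```bash
python3 -m jog '[{"delta_pos":[0,0,-8],"angular":[0,0,0],"fingers":0},{"delta_pos":[0,0,-13],"angular":[0,0,0],"fingers":0},{"delta_pos":[0,0,-15],"angular":[0,0,0],"fingers":0},{"delta_pos":[0,0,-17],"angular":[0,0,0],"fingers":0},{"delta_pos":[0,0,-19],"angular":[0,0,0],"fingers":0},{"delta_pos":[0,0,-21],"angular":[0,0,0],"fingers":0},{"delta_pos":[0,0,-23],"angular":[0,0,0],"fingers":0},{"delta_pos":[0,0,-25],"angular":[0,0,0],"fingers":0}]'
python3 -m jog '[{"delta_pos":[0,0,-2],"angular":[0,0,0],"fingers":0},{"delta_pos":[0,0,-4],"angular":[0,0,0],"fingers":0},{"delta_pos":[0,0,-6],"angular":[0,0,0],"fingers":0},{"delta_pos":[0,0,-8],"angular":[0,0,0],"fingers":0},{"delta_pos":[0,0,-9],"angular":[0,0,0],"fingers":0},{"delta_pos":[0,0,-10],"angular":[0,0,0],"fingers":0},{"delta_pos":[0,0,-10],"angular":[0,0,0],"fingers":0}]'
```

```text
time_s: 3.32
eef_pos: [658.9, 95.5, 75.2]
ee_rot: [0.0, 0.568, 0.823, 0.0]
force: [-3.2, -0.6, 3.6]
grip_width: 0.002
grip_force: 1.7
time_s: 4.2
eef_pos: [658.9, 95.5, 65.2]
ee_rot: [0.0, 0.568, 0.823, 0.0]
force: [-2.0, 0.8, 3.4]
grip_width: -0.004
grip_force: 1.9
```

```bash
python3 -m jog '[{"delta_pos":[0,0,-1],"angular":[0,0,0],"fingers":0},{"delta_pos":[0,0,-2],"angular":[0,0,0],"fingers":0},{"delta_pos":[0,0,-3],"angular":[0,0,0],"fingers":0},{"delta_pos":[0,0,-3],"angular":[0,0,0],"fingers":0}]'
python3 -m jog '[{"delta_pos":[0,0,-1],"angular":[0,0,0],"fingers":0},{"delta_pos":[0,0,-1],"angular":[0,0,0],"fingers":0}]'
```

```text
time_s: 4.7
eef_pos: [658.9, 95.5, 63.0]
ee_rot: [0.0, 0.568, 0.823, 0.0]
force: [-6.0, -0.1, 8.9]
grip_width: -0.002
grip_force: 4.8
time_s: 4.95
eef_pos: [659.0, 95.4, 62.9]
ee_rot: [0.0, 0.568, 0.823, 0.0]
force: [-8.4, 0.0, 15.8]
grip_width: 0.0
grip_force: 7.8
```

It reached the hard stop: z is 62.9 and the force jumped to 16 N. Now I'll lift, move to above the far side of the outlet and look.

```bash
python3 -m jog '[{"delta_pos":[0,0,5],"angular":[0,0,0],"fingers":0},{"delta_pos":[0,0,15],"angular":[0,0,0],"fingers":0},{"delta_pos":[0,0,30],"angular":[0,0,0],"fingers":0},{"delta_pos":[0,0,60],"angular":[0,0,0],"fingers":0},{"delta_pos":[0,0,90],"angular":[0,0,0],"fingers":0},{"delta_pos":[-30,-35,90],"angular":[0,0,0],"fingers":0.23},{"delta_pos":[-60,-80,90],"angular":[0,0,0],"fingers":0.23},{"delta_pos":[-92,-130,90],"angular":[0,0,0],"fingers":0.23},{"delta_pos":[-92,-160,90],"angular":[0,0,0],"fingers":0.23},{"delta_pos":[-92,-160,90],"angular":[0,0,0],"fingers":0.23}]'
python3 - <<'E'
from h import *
a=cap('top','t2')['pixels'][150:270,170:290]; b=cap('side','s2')['pixels'][220:340,190:310]
cv2.imwrite('pics/c2.png',np.hstack([cv2.resize(a,(400,400),interpolation=2),cv2.resize(b,(400,400),interpolation=2)]))
s=ctrl.sense();print(s['eef_pos'],s['ee_rot'],s['force'])
E
```

```text
time_s: 6.2
eef_pos: [566.9, -66.4, 152.1]
ee_rot: [0.001, 0.569, 0.822, 0.0]
force: [0.1, 0.2, -1.1]
grip_width: 0.226
grip_force: 0.0
[567.0038456  -64.22888533 151.65887118] [1.42726187e-04 5.67960947e-01 8.23055474e-01 1.68377102e-04] [-0.1871277   0.21470915 -0.50673309]
```

View pics/c2.png

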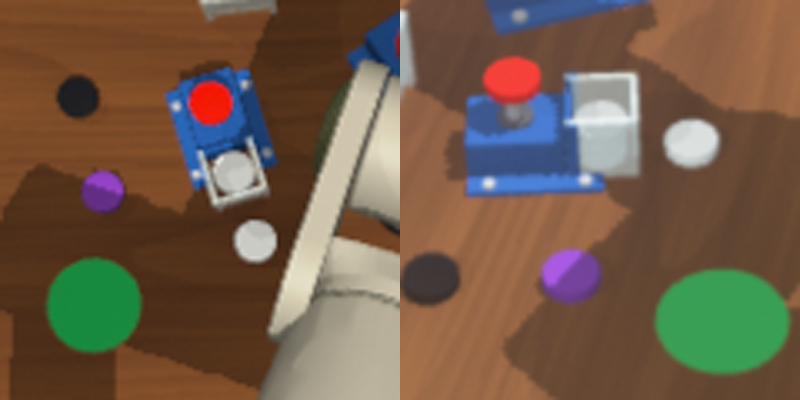

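The plunger is back up and a single glide is out. It is at crop (256,241) in the top view, which is full pixel (246.8,222.3), and at (277.3,262) in the side view.

```bash
python3 - <<'E'
from h import *
print(ray(ld('t2'),246.8,222.3,10),ray(ld('s2'),277.3,261.5,8))
E
```

```text
[548.99499196  59.12215047  10.        ] [549.56187379  62.01457056   8.        ]
```

```bash
python3 -m jog '[{"delta_pos":[-2,40,0],"angular":[0,0,0],"fingers":0.23},{"delta_pos":[-2,78,-20],"angular":[0,0,0],"fingers":0.23},{"delta_pos":[-2,78,-60],"angular":[0,0,0],"fingers":0.23},{"delta_pos":[-2,78,-100],"angular":[0,0,0],"fingers":0.23},{"delta_pos":[-2,78,-120],"angular":[0,0,0],"fingers":0.23},{"delta_pos":[-2,78,-127],"angular":[0,0,0],"fingers":0.23},{"delta_pos":[-2,78,-127],"angular":[0,0,0],"fingers":0.23}]'
python3 -m jog '[{"delta_pos":[0,0,-2],"angular":[0,0,0],"fingers":0.23},{"delta_pos":[0,0,-4],"angular":[0,0,0],"fingers":0.23},{"delta_pos":[0,0,-4],"angular":[0,0,0],"fingers":0.23}]'
python3 - <<'E'
from h import *
b=cap('side','s3')['pixels'][220:340,200:360]
cv2.imwrite('pics/c3.png',cv2.resize(b,None,fx=4,fy=4,interpolation=2))
s=ctrl.sense();print(s['eef_pos'],s['force'])
E
```

```text
time_s: 7.18
eef_pos: [565.1, 14.0, 24.6]
ee_rot: [0.0, 0.568, 0.823, 0.0]
force: [0.4, -0.8, 0.7]
grip_width: 0.23
grip_force: 0.0
time_s: 7.55
eef_pos: [564.9, 13.4, 20.5]
ee_rot: [0.0, 0.568, 0.823, 0.0]
force: [-0.5, -0.9, -0.5]
grip_width: 0.231
grip_force: 0.0
[564.92335946  13.42923071  20.48991024] [ 0.34317219 -0.04372259  0.43025776]
```

View pics/c3.png

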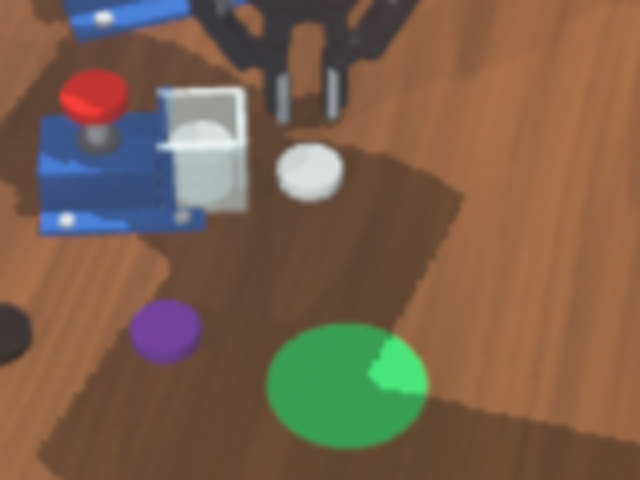

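The fingers sit squarely behind the glide: they are at crop (305,118) and the glide is at (310,170). I'll push gently along the line.

```bash
python3 -m jog '[{"delta_pos":[-3,8,-1],"angular":[0,0,0],"fingers":0.23},{"delta_pos":[-5,14,-1],"angular":[0,0,0],"fingers":0.23},{"delta_pos":[-6.5,18,-1],"angular":[0,0,0],"fingers":0.23},{"delta_pos":[-8,22,-1],"angular":[0,0,0],"fingers":0.23},{"delta_pos":[-9.5,26,-1],"angular":[0,0,0],"fingers":0.23},{"delta_pos":[-11.5,32,-1],"angular":[0,0,0],"fingers":0.23},{"delta_pos":[-14,39,-1],"angular":[0,0,0],"fingers":0.23},{"delta_pos":[-17,47,-1],"angular":[0,0,0],"fingers":0.23},{"delta_pos":[-20,55,-1],"angular":[0,0,0],"fingers":0.23},{"delta_pos":[-23,63,-1],"angular":[0,0,0],"fingers":0.23}]'
python3 -m jog '[{"delta_pos":[-3,8,0],"angular":[0,0,0],"fingers":0.23},{"delta_pos":[-6,16,0],"angular":[0,0,0],"fingers":0.23},{"delta_pos":[-9,24,0],"angular":[0,0,0],"fingers":0.23},{"delta_pos":[-12,32,0],"angular":[0,0,0],"fingers":0.23},{"delta_pos":[-14,38,0],"angular":[0,0,0],"fingers":0.23},{"delta_pos":[-16,44,0],"angular":[0,0,0],"fingers":0.23},{"delta_pos":[-18,49,0],"angular":[0,0,0],"fingers":0.23},{"delta_pos":[-20,54,0],"angular":[0,0,0],"fingers":0.23},{"delta_pos":[-21,58,0],"angular":[0,0,0],"fingers":0.23},{"delta_pos":[-22,60,0],"angular":[0,0,0],"fingers":0.23}]'
python3 - <<'E'
from h import *
b=cap('side','s4')['pixels'][220:340,200:360]
cv2.imwrite('pics/c4.png',cv2.resize(b,None,fx=4,fy=4,interpolation=2))
s=ctrl.sense();print(s['eef_pos'],s['force'])
E
```

```text
time_s: 8.85
eef_pos: [541.4, 77.1, 19.1]
ee_rot: [-0.0, 0.568, 0.823, -0.0]
force: [0.2, -1.4, 1.6]
grip_width: 0.229
grip_force: 0.1
time_s: 10.1
eef_pos: [519.8, 136.7, 19.3]
ee_rot: [0.0, 0.568, 0.823, 0.0]
force: [-0.2, -0.3, 0.2]
grip_width: 0.23
grip_force: 0.0
[519.68058273 136.76796932  19.2764534 ] [-0.45462332  0.5771456  -0.97415336]
```

View pics/c4.png

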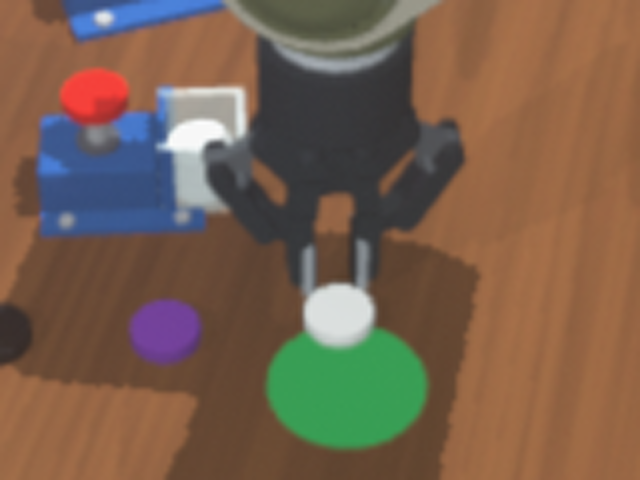

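The glide is nested against the fingers at crop (339,312), with the spot centre at (347,385). About 38 mm remains.

```bash
python3 -m jog '[{"delta_pos":[-1.5,4,0],"angular":[0,0,0],"fingers":0.23},{"delta_pos":[-3.5,10,0],"angular":[0,0,0],"fingers":0.23},{"delta_pos":[-6,17,0],"angular":[0,0,0],"fingers":0.23},{"delta_pos":[-8.5,24,0],"angular":[0,0,0],"fingers":0.23},{"delta_pos":[-10.5,30,0],"angular":[0,0,0],"fingers":0.23},{"delta_pos":[-12,34,0],"angular":[0,0,0],"fingers":0.23},{"delta_pos":[-13,37,0],"angular":[0,0,0],"fingers":0.23},{"delta_pos":[-13.5,38,0],"angular":[0,0,0],"fingers":0.23},{"delta_pos":[-13.5,38,0],"angular":[0,0,0],"fingers":0.23}]'
python3 -m jog '[{"delta_pos":[2,-6,0],"angular":[0,0,0],"fingers":0.23},{"delta_pos":[6,-18,0],"angular":[0,0,0],"fingers":0.23},{"delta_pos":[11,-32,5],"angular":[0,0,0],"fingers":0.23},{"delta_pos":[12,-35,40],"angular":[0,0,0],"fingers":0.23},{"delta_pos":[12,-60,90],"angular":[0,0,0],"fingers":0.23},{"delta_pos":[12,-110,130],"angular":[0,0,0],"fingers":0.23},{"delta_pos":[12,-165,130],"angular":[0,0,0],"fingers":0.23},{"delta_pos":[12,-200,130],"angular":[0,0,0],"fingers":0.23},{"delta_pos":[12,-200,130],"angular":[0,0,0],"fingers":0.23}]'
python3 - <<'E'
from h import *
a=cap('top','t5')['pixels'][150:270,170:290]; b=cap('side','s5')['pixels'][220:340,190:310]
cv2.imwrite('pics/c5.png',np.hstack([cv2.resize(a,(400,400),interpolation=2),cv2.resize(b,(400,400),interpolation=2)]))
E
```

```text
time_s: 11.28
eef_pos: [506.4, 174.4, 19.3]
ee_rot: [0.0, 0.568, 0.823, 0.0]
force: [0.8, -0.2, 0.2]
grip_width: 0.23
grip_force: 0.0
time_s: 12.4
eef_pos: [518.4, -28.4, 149.7]
ee_rot: [0.0, 0.57, 0.822, 0.0]
force: [-0.7, -0.6, -0.7]
grip_width: 0.23
grip_force: 0.0
```

View pics/c5.png

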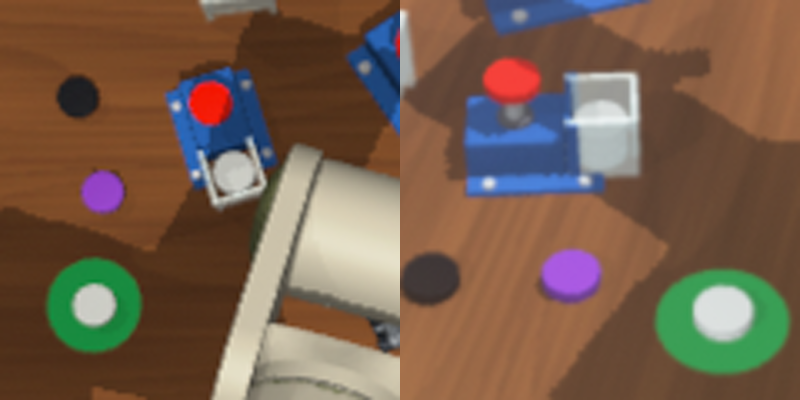

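The glide lies flat at crop (95,305), centred on the green spot at (94,305). The feeder and the purple and black discs haven't moved. I'm handing in.

```bash
python3 -c "
from rig import ctrl
print(ctrl.finish_job())"
```

```text
the job is handed in; nothing more can be done
None
```

I pressed the plunger fully once, and the single glide that came out was pushed along the bench until it lay flat in the middle of the green spot; the job is handed in at about 12.5 s of the 64 s allowed.

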